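# Take the tall measure off its rack hook and stand it on the scale

## Robot

A 7-joint arm with a two-finger parallel gripper is mounted at the origin on the work surface. World frame = base frame: x ahead of the robot, y to its left, z up, the work surface at z = 0. Lengths are in m, angles in rad, forces in N, time in s.
With the tool pointing down it reaches from about 0.4 to 0.85 m from the base axis. Payload 4.5 kg.
Tool frame: the origin (TCP) lies midway between the tips of the shut fingers; the grasp point (between the pads) lies 19 mm behind it; z points along the fingers, y is the direction in which the jaws open and shut (so a half turn about z gives the same grasp; the last joint's range is limited). The gripper opens to 88 mm and grips with 3 to 60 N. Pads are 18 mm wide; open, the fingers measure 123 mm over their backs; the gripper's body (75 mm by 187 mm) begins 45 mm behind the grasp point.
Start: joints at [-1.3, 0.689, -0.195, 1.565, 0.157, 0.902, -0.215], TCP at [0.147, 0.608, 0.239] pointing down, gripper open.
Joint ranges: [-3.01, 3.01], [-0.46, 2.08], [-1.47, 1.51], [0.13, 2.56], [-1, 4.14], [0.04, 2.09], [-2.66, 2.66]. Speed limits (rad/s): [2.57, 2.57, 3.14, 3.14, 3.14, 3.14, 3.14].

## Interface

Orientations are given as a unit quaternion [x, y, z, w].
In Python, from plant import get_state, snapshot, finish_job, find_in gives the robot as it stands.
- The arm moves only by the shell command python3 -m creep 'ROWS' [OPENING] [FORCE]. ROWS is JSON, one flat list of numbers, 6 for each row, row after row: the shift along the tool's x, y, z in mm, then the turn, a rotation vector about the tool's x, y, z in degrees. In form: [tx, ty, tz, wx, wy, wz, tx, ty, tz, wx, wy, wz, ...]. A call has 1 to 5 rows; each row shifts and turns the pose as measured when the row begins, along the tool's axes as they then stand; what a row does not reach is not made up. A row lasts 1/12 s, in which the tool goes at most 41.7 mm and 7.16 degrees, less where a joint would pass 70% of its speed; a pose out of reach is approached as far as the arm can. A call is refused whole if a number of a shift passes 41.7 or a number of a turn 7.16, either way. A call with a gripper value outside its range is refused whole. OPENING is the finger opening in mm, from 0 to 88.1, set as the call begins (- or left out, the last holds). The fingers move at their own pace and stop on an object; FORCE is the grip in N (left out, the last holds). Time passes only in rows, so rows that do not move let the fingers close. It gives the time, the measured TCP pose, the force and the opening at its end, in the units of the state.
- get_state(): the state, without advancing time (a new reading comes with each control period).
- snapshot(name): name is "scene" or "top" or "wrist"; returns a dict with "color" (420x560x3 uint8, red, green, blue), "intrinsics" (3x3 intrinsics, pixels), "extrinsics" (4x4, takes a point from world to camera coordinates). Camera axes: x right, y down, z forward; pixel columns grow to the right and rows downward; lengths in m; the calibration is good to about 2 mm. A picture is of the moment at which its call begins. There is no depth.
- finish_job(): hands the job in, once; it reports no verdict.
Trained networks look in the newest picture that a camera, given by its name, has taken for a name from the list of things; names that differ only in an ending like _2 or _b are one class to them, and where a whole thing is asked for, a point or a joint stands for the part that bears it (a point fixed in the world has none). Each returns a list of dicts, best first, with "score" (0 to 1); they miss things now and then, are a little off and sometimes report something else, mostly with a low value. They report only what shows in the picture. A call takes as long as a camera call. They do not tell look-alikes from the thing itself.
- find_in(thing, camera): "xy" ([column, row] in pixels, amid what is visible of it).
The state is a dict: "clock": time; "q": joint angles; "qd": joint speeds; "joint_torque": joint torques, N m; "tool_pos": TCP position; "eef_rot": TCP orientation; "contact_force": force on the tool from outside, world axes, zero at the start; "moment": the same for the moment, N m; "opening": opening from 0.0 (shut) to 1.0 (fully open).
Only numpy, scipy, OpenCV 4.12 (cv2) and the standard library are available. Lean on these libraries where they do the work, as an engineer would, in place of code of your own. Each camera call takes 0.05 s, during which the arm holds its last target.

## Task

Two empty metal dry-goods measures hang on the packing bench's hook rack. Take the tall narrow round one off its hook, by lifting its handle up past the hook's upturned tip before drawing it away, and set it down gently, upright, in the middle of the bench scale's plate. Let go of it, and leave the low wide one hanging where it is.

Things in the scene. Friction and masses are not known exactly. Their poses are not given: they have to be found in the camera images.
- tall_measure: Round aluminium can, 64 mm wide, 90 mm high, about 0.25 kg. Origin: centre of underside, z up. Fixed steel strap handle over the rim: an upside-down U, 50 mm wide over its flat legs (outer faces at y = -25 and 25 mm), strap 14 mm wide in x, at x = 0. Top strap: underside 155, top 159 mm above origin. Pinch both legs across y from above, astride the hook. It hangs with its -x pointing out of the hook.
- low_measure: The other hanging measure, to be left alone: round can, 86 mm wide, 45 mm high, with the same handle (underside of its top strap 110 mm above the origin). Origin: centre of its underside, z up. Which of the three hooks each measure hangs on is drawn at random; a food tin stands on the bench under the empty hook.
- rack: Fixed steel rack, origin on the bench under its crossbar's middle (bar 440 mm along y, top at z = 215 mm). Hooks at y = -130, 0, 130 mm: level strips 22 mm wide, top at z = 215 mm, reaching out to -x (roughly to the robot), ending at x = -88 to -92 mm in an upturned tip 4 mm thick whose top is at z = 245 mm. Handles rest on the strips at about x = -68 mm.
- scale_plate (a point): Centre of the top face of the bench scale's steel plate, 150 x 150 mm, 50 mm above the bench, rigid and fixed; z up. The scale's dark panel lies on its -x side, lower than the plate. It stands to the right of the rack; the tins, jars and boxes between and around them are at most 85 mm high.
Things that resemble listed ones, but are neither listed nor needed, are in the scene too. Leave any black or brown look-alike of the tall_measure alone.

How it is judged:
By the outcome, as a careful person would: the job done as asked, in the order asked, and still so for the second after the job is handed in, with the robot touching nothing.
It also fails if it takes over 42 s, if anything falls off the work surface, if the arm or the gripper's body presses on something with over 40 N, if the wrist force passes 120 N, or if a joint passes its speed limit or range.

## Working session

There is one attempt and no reset: what is moved stays moved. The work goes in short steps, Python scripts to look and compute and a shell command to move; the robot and the scene stay as the last step left them, time stands still between calls to the robot, and variables do not carry over. Pictures are saved under pics/ and viewed, and the job is handed in when it is done.

```bash
mkdir -p pics; ls; python3 - <<'E'
from plant import *
import cv2,numpy as np
s=get_state();print(s['clock'],s['tool_pos'],s['eef_rot'],s['opening'])
for n in ['scene','top']:
    p=snapshot(n);cv2.imwrite(f'pics/{n}0.png',p['color'][:,:,::-1])
    print(n,p['intrinsics'].tolist() if hasattr(p['intrinsics'],'tolist') else p['intrinsics'],np.round(p['extrinsics'],4).tolist())
    for t in ['tall_measure','low_measure','rack','scale_plate']:
        try: print(t,find_in(t,n))
        except Exception as e: print(t,e)
print(get_state()['clock'])
E
```

```text
pics
0.0 [0.14652543 0.60691703 0.23789946] [ 1.18069338e-01  9.93004915e-01 -9.32389202e-04 -2.53006883e-05] 0.99697435352665
scene [[434.4250862872104, 0.0, 280.27443559243517], [0.0, 434.4250862872104, 214.26568217040375], [0.0, 0.0, 1.0]] [[-0.4288, 0.9033, 0.0124, 0.1883], [0.4782, 0.2386, -0.8452, -0.1922], [-0.7664, -0.3565, -0.5343, 1.5822], [0.0, 0.0, 0.0, 1.0]]
tall_measure [{'xy': [394.3, 259.3], 'score': 0.92}, {'xy': [427.9, 282.6], 'score': 0.81}, {'xy': [245.5, 205.4], 'score': 0.61}]
low_measure [{'xy': [291.8, 216.4], 'score': 0.62}]
rack [{'xy': [282.3, 205.2], 'score': 0.58}]
scale_plate [{'xy': [193.9, 196.1], 'score': 0.58}]
top [[490.20391598281407, 0.0, 278.33394783609737], [0.0, 490.20391598281407, 208.47602684855767], [0.0, 0.0, 1.0]] [[-0.0055, -1.0, -0.0078, 0.0468], [-0.9978, 0.006, -0.0655, 0.5515], [0.0656, 0.0074, -0.9978, 1.2469], [0.0, 0.0, 0.0, 1.0]]
tall_measure [{'xy': [161.8, 209.8], 'score': 0.69}, {'xy': [127.3, 184.5], 'score': 0.64}, {'xy': [307.6, 198.7], 'score': 0.6}]
low_measure [{'xy': [260.0, 194.2], 'score': 0.94}]
rack [{'xy': [255.5, 171.3], 'score': 0.76}]
scale_plate []
0.5
```

View pics/scene0.png

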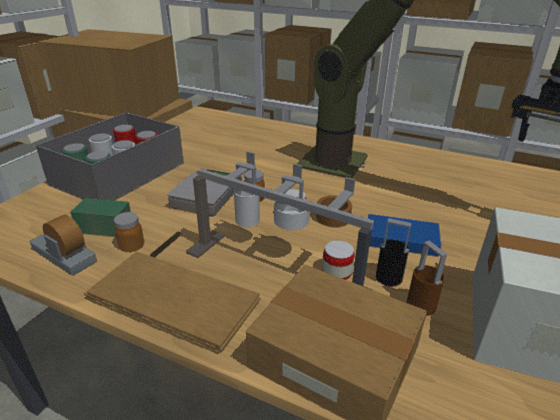

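View pics/top0.png

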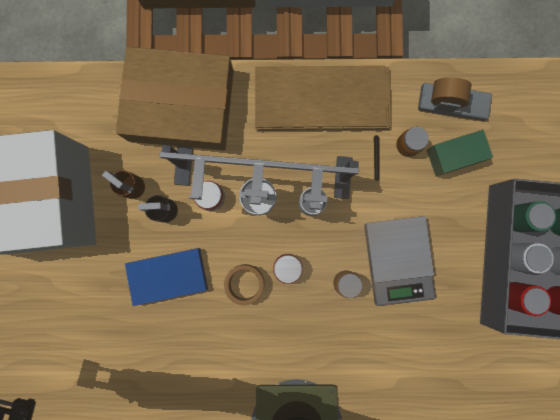

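The top view shows the tall aluminium measure on the rack's right hook at about (313,200). The low one is on the middle hook at (258,197), a tin stands under the left hook at (208,195), and the scale plate is at about (400,250). The black and brown look-alikes stand at the left. Next I'll crop for exact points.

```bash
python3 - <<'E'
import cv2
a=cv2.imread('pics/top0.png')
cv2.imwrite('pics/c1.png',cv2.resize(a[140:320,280:450],None,fx=4.4,fy=3.3*4.4/4.4 if 0 else 3.3,interpolation=cv2.INTER_CUBIC))
cv2.imwrite('pics/c2.png',cv2.resize(a[140:230,150:370],None,fx=3.6,fy=3.6,interpolation=cv2.INTER_CUBIC))
b=cv2.imread('pics/scene0.png')
cv2.imwrite('pics/c3.png',cv2.resize(b[140:260,160:380],None,fx=3.6,fy=3.6,interpolation=cv2.INTER_CUBIC))
E
```

```text
(no output)
```

View pics/c1.png

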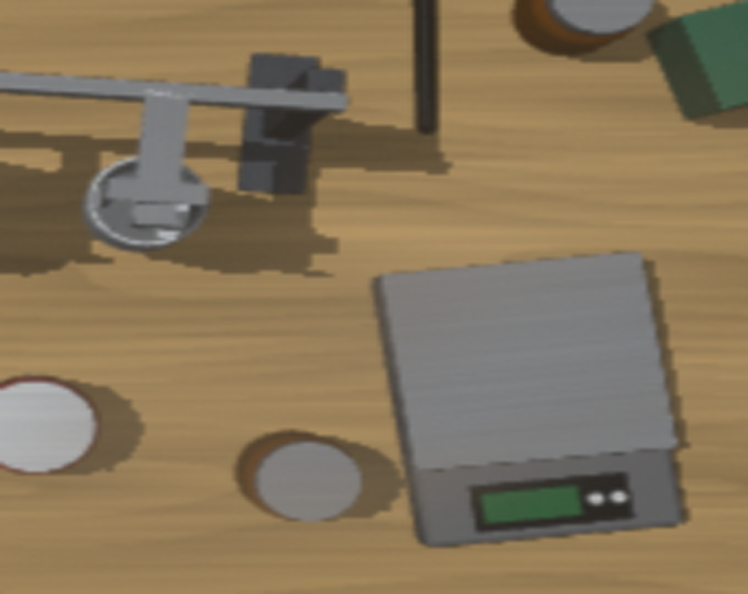

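View pics/c2.png

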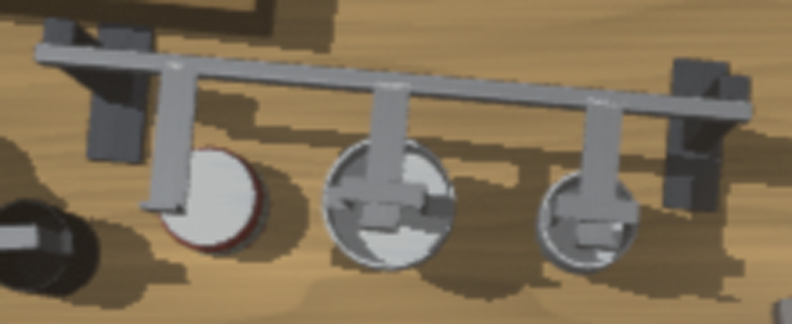

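View pics/c3.png

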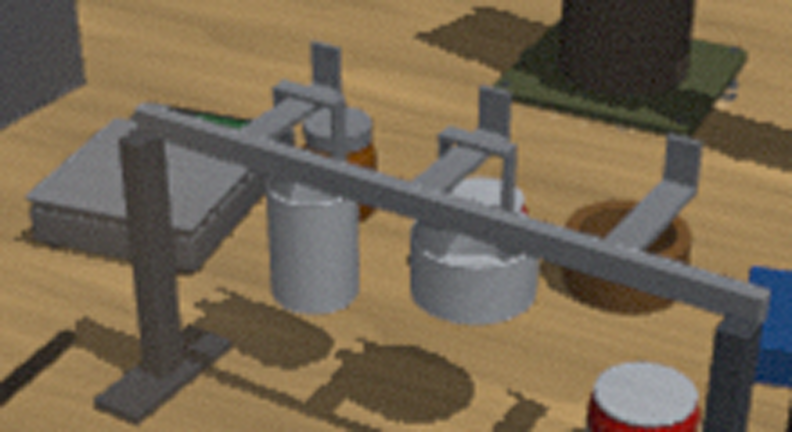

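```bash
cat > h.py <<'E'
import numpy as np
from scipy.optimize import least_squares
Kt=np.array([[490.204,0,278.334],[0,490.204,208.476],[0,0,1]])
Et=np.array([[-0.0055,-1.0,-0.0078,0.0468],[-0.9978,0.006,-0.0655,0.5515],[0.0656,0.0074,-0.9978,1.2469]])
Ks=np.array([[434.425,0,280.274],[0,434.425,214.266],[0,0,1]])
Es=np.array([[-0.4288,0.9033,0.0124,0.1883],[0.4782,0.2386,-0.8452,-0.1922],[-0.7664,-0.3565,-0.5343,1.5822]])
def proj(K,E,P):
    p=(K@(E@np.r_[P,1])); return p[:2]/p[2]
def back(K,E,uv,z):
    R,t=E[:,:3],E[:,3]; C=-np.linalg.inv(R)@t; d=np.linalg.inv(R)@np.linalg.inv(K)@np.r_[uv,1]
    return C+d*(z-C[2])/d[2]
def rz(a): return np.array([[np.cos(a),-np.sin(a),0],[np.sin(a),np.cos(a),0],[0,0,1]])
E
python3 - <<'E'
from h import *
c1=[(378,275),(640,255),(680,447),(418,470)]
px=[np.array([x/4.4+280,y/3.3+140]) for x,y in c1]
P=np.array([back(Kt,Et,p,.05) for p in px]);print(P.round(4),P.mean(0)); print([np.linalg.norm(P[i]-P[i-1]).round(4) for i in range(4)])
c3=lambda x,y:np.array([x/3.6+160,y/3.6+140]); c2=lambda x,y:np.array([x/3.6+150,y/3.6+140])
obs=[('s',(-.09,-.141,.245),c3(312,43)),('s',(-.09,-.119,.245),c3(340,47)),
('s',(-.09,-.011,.245),c3(481,87)),('s',(-.09,.011,.245),c3(510,92)),
('s',(-.09,.119,.245),c3(669,135)),('s',(-.09,.141,.245),c3(700,142)),
('t',(-.04,-.141,.215),c2(618,160)),('t',(-.04,-.119,.215),c2(584,160)),
('t',(-.04,-.011,.215),c2(406,140)),('t',(-.04,.011,.215),c2(372,140)),
('t',(-.04,.119,.215),c2(193,120)),('t',(-.04,.141,.215),c2(157,120))]
f=lambda v,full=False:np.concatenate([proj(*((Ks,Es) if c=='s' else (Kt,Et)),np.r_[v[:2],0]+rz(v[2])@np.array(p))-u for c,p,u in obs])
# for top: strip edges constrain only across -> weight column only
def g(v):
    r=f(v).reshape(-1,2).copy()
    for i,o in enumerate(obs):
        if o[0]=='t': r[i,1]=0
    return r.ravel()
s=least_squares(g,[.6,0,0],loss='soft_l1');v=s.x;print('rack',v);print(g(v).reshape(-1,2).round(1))
for y in (-.13,0,.13):
    for p in [(-.09,y,.245),(-.068,y,.215),(0,y,.215)]:
        w=np.r_[v[:2],0]+rz(v[2])@np.array(p); q=proj(Kt,Et,w); print(p,w.round(4),'c2',((q-[150,140])*3.6).round(0))
for y in (-.22,.22):
    w=np.r_[v[:2],0]+rz(v[2])@np.array((0,y,.215));print('bar end c2',((proj(Kt,Et,w)-[150,140])*3.6).round(0))
E
```

```text
[[ 0.511  -0.176   0.05  ]
 [ 0.5254 -0.3253  0.05  ]
 [ 0.3804 -0.3443  0.05  ]
 [ 0.3639 -0.1961  0.05  ]] [ 0.44517212 -0.26041949  0.05      ]
[np.float64(0.1485), np.float64(0.15), np.float64(0.1462), np.float64(0.1491)]
rack [ 0.63919569  0.08343164 -0.09914334]
[[ 0.1 -1.1]
 [-0.2 -0.2]
 [-0.5 -0.9]
 [-0.2  0. ]
 [-0.8 -0.2]
 [-0.   0.4]
 [ 0.1  0. ]
 [-0.5  0. ]
 [-0.3  0. ]
 [-0.8  0. ]
 [-0.2  0. ]
 [-0.1  0. ]]
(-0.09, -0.13, 0.245) [ 0.5368 -0.037   0.245 ] c2 [596. 246.]
(-0.068, -0.13, 0.215) [ 0.5587 -0.0392  0.215 ] c2 [596. 213.]
(0, -0.13, 0.215) [ 0.6263 -0.0459  0.215 ] c2 [606. 102.]
(-0.09, 0, 0.245) [0.5496 0.0923 0.245 ] c2 [376. 225.]
(-0.068, 0, 0.215) [0.5715 0.0902 0.215 ] c2 [383. 193.]
(0, 0, 0.215) [0.6392 0.0834 0.215 ] c2 [393.  83.]
(-0.09, 0.13, 0.245) [0.5625 0.2217 0.245 ] c2 [157. 205.]
(-0.068, 0.13, 0.215) [0.5844 0.2195 0.215 ] c2 [170. 173.]
(0, 0.13, 0.215) [0.6521 0.2128 0.215 ] c2 [181.  63.]
bar end c2 [754. 116.]
bar end c2 [35. 50.]
```

The rack fits within about 1 px, and the plate sides come out at 0.146–0.150 m against the 0.150 given. The tall handle's strap is at (0.559,-0.039), z 0.215–0.219, with yaw -0.099. The plate centre is (0.445,-0.260). I'll rise and move toward the handle.

```bash
cat >> h.py <<'E'
def rem(tgt,yaw=-0.099):
    from plant import get_state
    from scipy.spatial.transform import Rotation as Ro
    s=get_state();R=Ro.from_quat(s['eef_rot'])
    T=np.column_stack([[-np.cos(yaw),-np.sin(yaw),0],[-np.sin(yaw),np.cos(yaw),0],[0,0,-1]])
    print('t',round(s['clock'],2),'pos',np.round(s['tool_pos'],4),'open',round(s['opening'],3),'F',np.round(s['contact_force'],1))
    print('q',np.round(s['q'],2))
    print('shift mm',(1000*R.inv().apply(np.array(tgt)-s['tool_pos'])).round(1),'turn',np.degrees((R.inv()*Ro.from_matrix(T)).as_rotvec()).round(2))
E
python3 -m creep '[-20,-18,-25,0,0,-2,-25,-24,-20,0,0,-2,-25,-24,-15,0,0,-2,-25,-24,-10,0,0,-2,-25,-24,-5,0,0,0]' 88
python3 -c "
from h import *
rem([.559,-.039,.30])"
```

```text
clock: 0.92
tool_pos: [0.2412, 0.4779, 0.3133]
eef_rot: [0.036, 0.999, 0.0, -0.003]
contact_force: [1.2, 0.4, -0.5]
opening: 0.995
t 0.92 pos [0.2412 0.4779 0.3133] open 0.995 F [ 1.2  0.4 -0.5]
q [-1.01  0.49 -0.28  1.73  0.15  0.95  0.15]
shift mm [-354.7 -492.3   10.7] turn [ 0.04 -0.36  1.49]
```

```bash
python3 -m creep '[-23,-32,0,0,0,0.5,-23,-32,0,0,0,0,-23,-32,0,0,0,0,-23,-32,0,0,0,0,-23,-32,0,0,0,0]'
python3 -m creep '[-23,-32,0,0,0,0,-23,-32,0,0,0,0,-23,-32,0,0,0,0,-23,-32,0,0,0,0,-23,-32,0,0,0,0]'
python3 -c "
from h import *
rem([.559,-.039,.30])"
```

```text
clock: 1.33
tool_pos: [0.3479, 0.3042, 0.3152]
eef_rot: [0.04, 0.999, 0.005, -0.001]
contact_force: [0.7, 0.4, 0.0]
opening: 0.999
clock: 1.75
tool_pos: [0.4535, 0.1264, 0.3152]
eef_rot: [0.039, 0.999, 0.006, 0.001]
contact_force: [0.9, 1.0, 0.4]
opening: 0.998
t 1.75 pos [0.4535 0.1264 0.3152] open 0.998 F [0.9 1.  0.4]
q [-0.19  0.39 -0.24  1.91  0.11  0.85  1.  ]
shift mm [-118.1 -156.7   13.6] turn [0.65 0.11 1.16]
```

```bash
python3 -m creep '[-26,-32,0,0,0,0.5,-26,-32,0,0,0,0.5,-26,-32,0,0.3,0,0,-24,-32,0,0,0,0,-15,-25,0,0,0,0]'
python3 -m creep '[0,0,0,0,0,0,0,0,0,0,0,0]'
python3 - <<'E'
from h import *
rem([.559,-.039,.30])
from plant import *
import cv2
p=snapshot('wrist');cv2.imwrite('pics/w1.png',p['color'][:,:,::-1]);print(p['intrinsics'],p['extrinsics'].round(4).tolist())
print(find_in('tall_measure','wrist'))
E
```

```text
clock: 2.17
tool_pos: [0.5578, -0.0438, 0.3153]
eef_rot: [0.05, 0.999, 0.003, 0.003]
contact_force: [0.2, -0.0, 0.5]
opening: 0.997
clock: 2.33
tool_pos: [0.5602, -0.0532, 0.3148]
eef_rot: [0.057, 0.998, 0.0, 0.004]
contact_force: [-0.4, 0.9, 0.3]
opening: 0.998
t 2.33 pos [ 0.5602 -0.0532  0.3148] open 0.998 F [-0.4  0.9  0.3]
q [ 0.14  0.52 -0.2   1.66  0.12  0.97  1.35]
shift mm [ 2.9 13.9 14.8] turn [ 0.07  0.45 -0.84]
[[341.29430995   0.         282.70816594]
 [  0.         341.29430995 206.45775296]
 [  0.           0.           1.        ]] [[0.1136, 0.9935, 0.0016, -0.0104], [0.9369, -0.1076, 0.3326, -0.603], [0.3306, -0.0362, -0.9431, 0.2753], [0.0, 0.0, 0.0, 1.0]]
[{'xy': [297.8, 172.0], 'score': 0.92}]
```

View pics/w1.png

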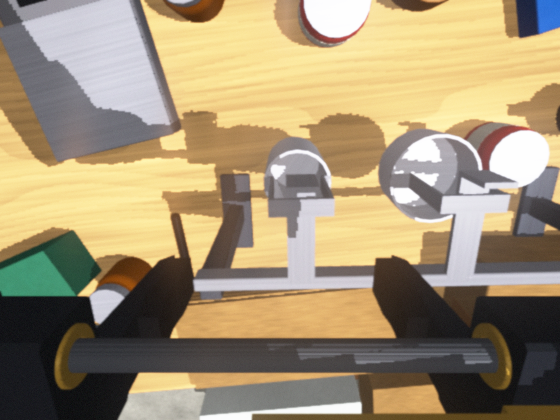

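The wrist view shows the tall handle's strap at about (301,206) on its hook. I'll check that against the fit.

```bash
python3 - <<'E'
from h import *
import cv2
K=np.array([[341.294,0,282.708],[0,341.294,206.458],[0,0,1]])
E=np.array([[0.1136,0.9935,0.0016,-0.0104],[0.9369,-0.1076,0.3326,-0.603],[0.3306,-0.0362,-0.9431,0.2753]])
v=[.6392,.0834,-.0991]
W=lambda p:np.r_[v[:2],0]+rz(v[2])@np.array(p)
for p in [(-.061,-.155,.219),(-.061,-.105,.219),(-.075,-.155,.219),(-.075,-.105,.219),(-.088,-.141,.245),(-.088,-.119,.245),(0,-.22,.215)]: print(p,proj(K,E,W(p)).round(1))
a=cv2.imread('pics/w1.png');cv2.imwrite('pics/w1c.png',cv2.resize(a[130:290,230:370],None,fx=3.7,fy=3.7,interpolation=cv2.INTER_CUBIC))
E
```

```text
(-0.061, -0.155, 0.219) [268.8 212.3]
(-0.061, -0.105, 0.219) [335.2 211.4]
(-0.075, -0.155, 0.219) [268.3 194.6]
(-0.075, -0.105, 0.219) [335.9 193.6]
(-0.088, -0.141, 0.245) [287.6 187.3]
(-0.088, -0.119, 0.245) [321.1 186.8]
(0, -0.22, 0.215) [192.3 281.1]
```

View pics/w1c.png

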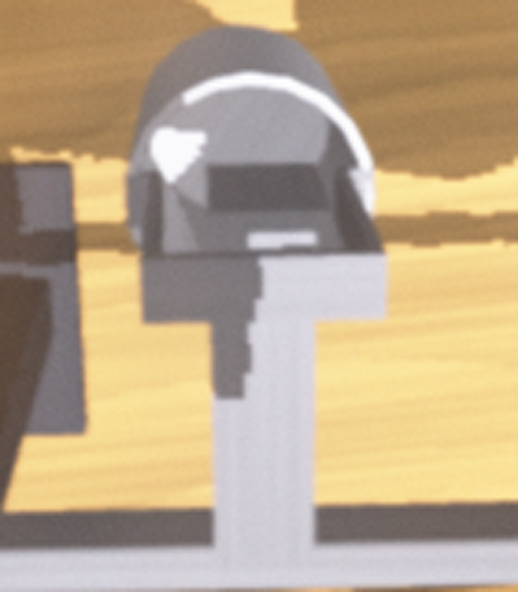

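Predicted and seen corners agree in y. In x the strap appears about 3 mm further out, so I aim at x = 0.561 and descend astride the hook.

```bash
python3 -m creep '[1,10,0,0,0.4,-0.8,0,2,0,0,0,0,0,0,0,0,0,0]' 80
python3 -c "
from h import *
rem([.561,-.039,.188])"
```

```text
clock: 2.68
tool_pos: [0.5586, -0.0342, 0.3153]
eef_rot: [0.045, 0.999, 0.002, -0.0]
contact_force: [0.6, -0.1, 0.4]
opening: 0.904
t 2.68 pos [ 0.5586 -0.0342  0.3153] open 0.904 F [ 0.6 -0.1  0.4]
q [ 0.11  0.52 -0.21  1.66  0.12  0.98  1.34]
shift mm [ -3.   -4.9 127.3] turn [ 0.17 -0.06  0.55]
```

```bash
python3 -m creep '[-2,-3,15,0,0,0.3,0,0,20,0,0,0,0,0,20,0,0,0,0,0,15,0,0,0,0,0,0,0,0,0]'
python3 -c "
from h import *
rem([.561,-.039,.188])"
```

```text
clock: 3.1
tool_pos: [0.5611, -0.028, 0.2457]
eef_rot: [0.04, 0.999, 0.003, 0.002]
contact_force: [-0.8, -0.8, -0.8]
opening: 0.904
t 3.1 pos [ 0.5611 -0.028   0.2457] open 0.904 F [-0.8 -0.8 -0.8]
q [ 0.09  0.59 -0.2   1.76  0.15  0.8   1.31]
shift mm [ -0.6 -11.4  57.6] turn [0.4  0.25 1.05]
```

```bash
python3 -m creep '[0,-9,0,0.4,0,0.5,0,-2,0,0,0,0.3,0,0,0,0,0,0,0,0,0,0,0,0]'
python3 -c "
from h import *
rem([.561,-.039,.188])"
```

```text
clock: 3.43
tool_pos: [0.5608, -0.0376, 0.248]
eef_rot: [0.046, 0.999, -0.0, 0.003]
contact_force: [-0.3, -0.1, 0.6]
opening: 0.908
t 3.43 pos [ 0.5608 -0.0376  0.248 ] open 0.908 F [-0.3 -0.1  0.6]
q [ 0.1   0.59 -0.19  1.75  0.15  0.8   1.32]
shift mm [ 0.  -1.4 60. ] turn [0.01 0.38 0.4 ]
```

```bash
python3 -m creep '[0,-1,12,0,0.3,0.3,0,0,12,0,0,0,0,0,12,0,0,0,0,0,0,0,0,0]'
python3 -c "
from h import *
rem([.561,-.039,.188])"
```

```text
clock: 3.77
tool_pos: [0.5631, -0.039, 0.2124]
eef_rot: [0.05, 0.999, 0.0, 0.004]
contact_force: [0.2, 0.2, 0.3]
opening: 0.907
t 3.77 pos [ 0.5631 -0.039   0.2124] open 0.907 F [0.2 0.2 0.3]
q [ 0.1   0.64 -0.18  1.79  0.16  0.72  1.3 ]
shift mm [ 2.3 -0.2 24.4] turn [ 0.04  0.46 -0.02]
```

```bash
python3 -m creep '[2,0,12,0,0.4,0,0,0,11,0,0,0,0,0,1,0,0,0,0,0,0,0,0,0]'
python3 - <<'E'
from h import *
rem([.561,-.039,.188])
from plant import *
import cv2
p=snapshot('scene');cv2.imwrite('pics/s2.png',cv2.resize(p['color'][100:260,160:380,::-1],None,fx=3.6,fy=3.6))
p=snapshot('wrist');cv2.imwrite('pics/w2.png',p['color'][:,:,::-1])
E
```

```text
clock: 4.1
tool_pos: [0.5615, -0.039, 0.1864]
eef_rot: [0.05, 0.999, 0.001, 0.0]
contact_force: [0.3, 0.4, -0.1]
opening: 0.909
t 4.1 pos [ 0.5615 -0.039   0.1864] open 0.909 F [ 0.3  0.4 -0.1]
q [ 0.09  0.68 -0.17  1.81  0.17  0.67  1.29]
shift mm [ 0.5 -0.1 -1.6] turn [ 0.06  0.03 -0.07]
```

View pics/s2.png

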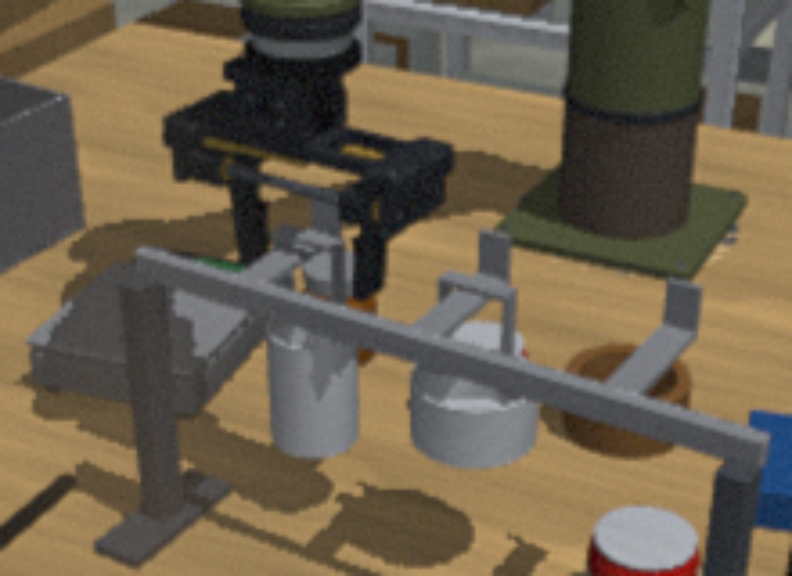

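View pics/w2.png

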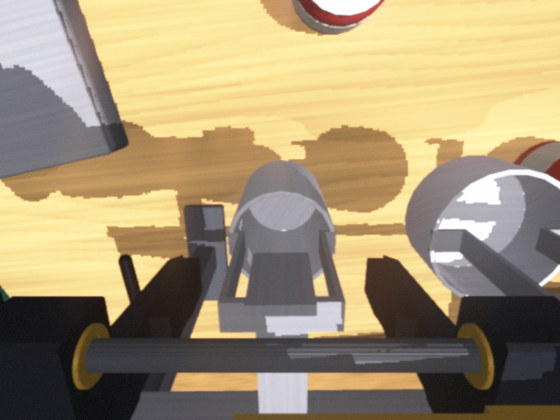

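The fingers stand astride the handle: in the wrist view the strap is centred at column 281, midway between the fingers. The tip and crossbar are clear of the body, so I close.

```bash
python3 -m creep '[0,0,0,0,0,0,0,0,0,0,0,0,0,0,0,0,0,0,0,0,0,0,0,0,0,0,0,0,0,0]' 40 30
python3 -m creep '[0,0,0,0,0,0,0,0,0,0,0,0]'
python3 - <<'E'
from h import *
rem([.561,-.039,.188])
from plant import *
import cv2
p=snapshot('wrist');cv2.imwrite('pics/w3.png',p['color'][:,:,::-1])
E
```

```text
clock: 4.62
tool_pos: [0.563, -0.0391, 0.189]
eef_rot: [0.05, 0.999, 0.001, 0.003]
contact_force: [-1.1, -0.1, -3.2]
opening: 0.563
clock: 4.78
tool_pos: [0.5629, -0.0391, 0.189]
eef_rot: [0.05, 0.999, 0.001, 0.003]
contact_force: [0.2, 0.2, -0.4]
opening: 0.569
t 4.78 pos [ 0.5629 -0.0391  0.189 ] open 0.569 F [ 0.2  0.2 -0.4]
q [ 0.09  0.67 -0.17  1.81  0.17  0.67  1.29]
shift mm [ 1.9 -0.1  1. ] turn [ 0.07  0.3  -0.08]
```

View pics/w3.png

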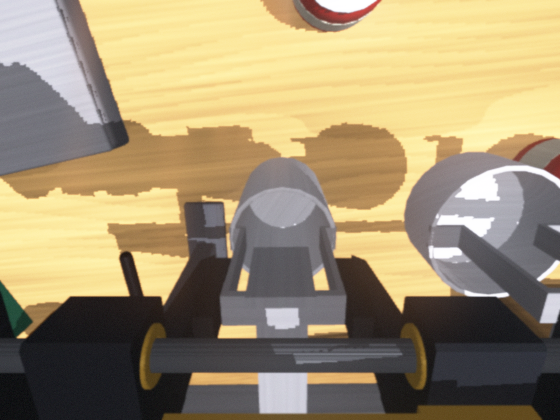

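The fingers stopped at 50 mm, the handle's width. I lift straight up in small steps.

```bash
python3 -m creep '[0,0,-7,0,0,0,0,0,-8,0,0,0,0,0,-8,0,0,0,0,0,0,0,0,0]' 40 40
python3 -c "
from h import *
rem([.563,-.039,.24])"
```

```text
clock: 5.17
tool_pos: [0.5615, -0.039, 0.2132]
eef_rot: [0.05, 0.999, 0.0, 0.001]
contact_force: [0.3, -0.5, -2.2]
opening: 0.564
t 5.17 pos [ 0.5615 -0.039   0.2132] open 0.564 F [ 0.3 -0.5 -2.2]
q [ 0.1   0.64 -0.18  1.79  0.16  0.73  1.3 ]
shift mm [ -1.5   0.2 -26.8] turn [ 0.06  0.1  -0.07]
```

```bash
python3 -m creep '[-1,0,-9,0,0,0,0,0,-9,0,0,0,0,0,-9,0,0,0,0,0,-8,0,0,0,0,0,0,0,0,0]'
python3 - <<'E'
from h import *
rem([.563,-.039,.25])
from plant import *
import cv2
p=snapshot('scene');cv2.imwrite('pics/s4.png',cv2.resize(p['color'][80:260,160:380,::-1],None,fx=3.3,fy=3.3))
E
```

```text
clock: 5.58
tool_pos: [0.5625, -0.0395, 0.2511]
eef_rot: [0.05, 0.999, 0.0, 0.001]
contact_force: [2.4, -0.7, -12.4]
opening: 0.562
t 5.58 pos [ 0.5625 -0.0395  0.2511] open 0.562 F [  2.4  -0.7 -12.4]
q [ 0.1   0.59 -0.19  1.74  0.15  0.82  1.32]
shift mm [-0.5  0.5  1.1] turn [ 0.06  0.1  -0.07]
```

View pics/s4.png

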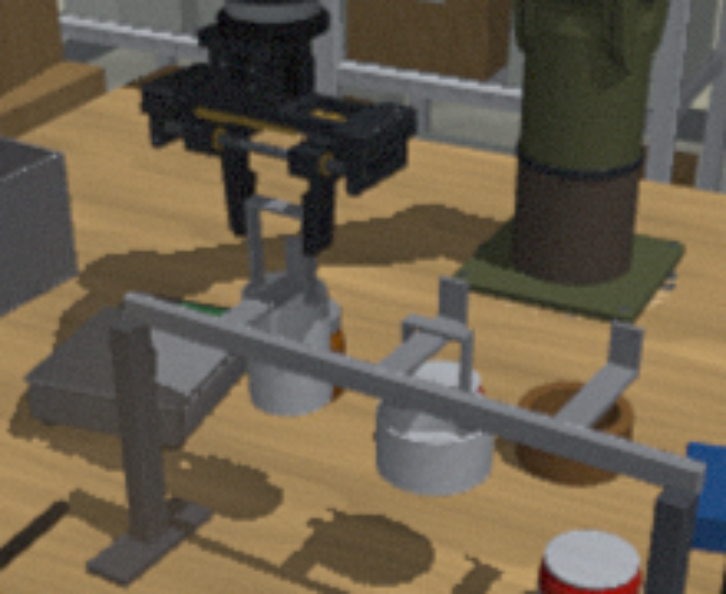

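The image shows the strap above the tip, but the -12 N reading means the can's rim has met the underside of the hook, since I lifted about 62 mm. I go back down to about 47 mm of lift, which still clears the tip.

```bash
python3 -m creep '[0,0,8,0,0,0,0,0,7,0,0,0,0,0,0,0,0,0]'
python3 - <<'E'
from h import *
rem([.563,-.039,.236])
from plant import *
import cv2
p=snapshot('scene');cv2.imwrite('pics/s5.png',cv2.resize(p['color'][80:260,160:380,::-1],None,fx=3.3,fy=3.3))
p=snapshot('wrist');cv2.imwrite('pics/w5.png',p['color'][:,:,::-1])
E
```

```text
clock: 5.88
tool_pos: [0.5623, -0.0394, 0.2358]
eef_rot: [0.05, 0.999, 0.0, 0.001]
contact_force: [-0.7, -0.1, -3.5]
opening: 0.56
t 5.88 pos [ 0.5623 -0.0394  0.2358] open 0.56 F [-0.7 -0.1 -3.5]
q [ 0.1   0.61 -0.19  1.76  0.15  0.78  1.31]
shift mm [-0.6  0.4 -0.2] turn [ 0.05  0.11 -0.07]
```

View pics/s5.png

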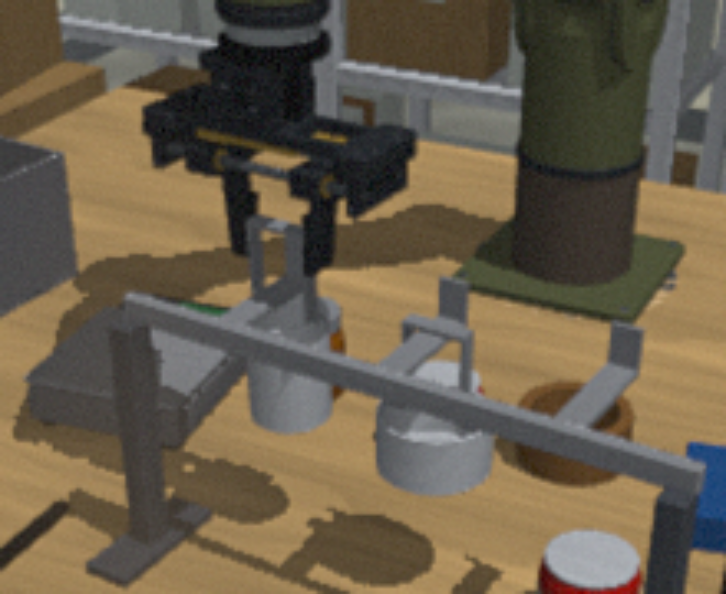

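View pics/w5.png

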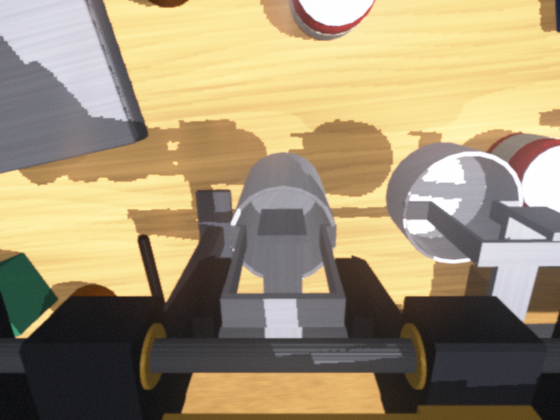

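Force is now -3.5 N, about the can's weight. The strap clears the tip and the rim is below the strip. I draw it out along the hook.

```bash
python3 -m creep '[10,0,0,0,0,0,12,0,0,0,0,0,12,0,0,0,0,0,0,0,0,0,0,0]'
python3 -c "
from h import *
rem([.481,-.031,.237])"
```

```text
clock: 6.32
tool_pos: [0.5287, -0.0357, 0.2367]
eef_rot: [0.05, 0.999, 0.001, 0.002]
contact_force: [0.0, -0.4, -3.4]
opening: 0.563
t 6.32 pos [ 0.5287 -0.0357  0.2367] open 0.563 F [ 0.  -0.4 -3.4]
q [ 0.1   0.57 -0.19  1.86  0.15  0.73  1.3 ]
shift mm [47.9 -0.1 -0.5] turn [ 0.08  0.24 -0.08]
```

```bash
python3 -m creep '[14,0,0,0,0,0,16,0,0,0,0,0,16,0,0,0,0,0,12,0,0,0,0,0,0,0,0,0,0,0]'
python3 - <<'E'
from h import *
rem([.4452,-.2604,.29],-.124)
from plant import *
import cv2
p=snapshot('scene');cv2.imwrite('pics/s6.png',cv2.resize(p['color'][60:270,120:380,::-1],None,fx=2.8,fy=2.8))
E
```

```text
clock: 6.73
tool_pos: [0.4734, -0.0296, 0.2377]
eef_rot: [0.05, 0.999, 0.001, 0.006]
contact_force: [0.3, -0.3, -2.7]
opening: 0.56
t 6.73 pos [ 0.4734 -0.0296  0.2377] open 0.56 F [ 0.3 -0.3 -2.7]
q [ 0.09  0.5  -0.19  2.02  0.15  0.63  1.27]
shift mm [   4.3 -232.3  -52.9] turn [0.14 0.63 1.35]
```

View pics/s6.png

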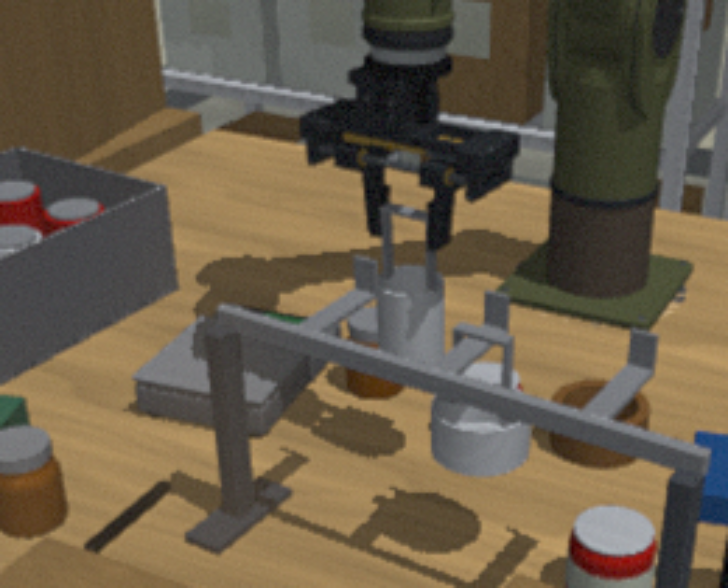

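Out and clear; low measure still hanging. I carry it over to the scale.

```bash
python3 -m creep '[0,-8,-8,0,0.3,0.3,0,-16,-8,0,0.3,0.3,1,-22,-5,0,0,0.3,1,-25,0,0,0,0.3,1,-25,0,0,0,0]'
python3 -m creep '[0,-25,0,0,0,0,0,-25,0,0,0,0,1,-22,0,0,0,0,0,-18,0,0,0,0,0,-12,0,0,0,0]'
python3 -c "
from h import *
rem([.4452,-.2604,.26],-.124)"
```

```text
clock: 7.2
tool_pos: [0.4723, -0.1212, 0.2613]
eef_rot: [0.054, 0.998, 0.004, 0.008]
contact_force: [0.5, 0.2, -3.6]
opening: 0.559
clock: 7.62
tool_pos: [0.4678, -0.2345, 0.2623]
eef_rot: [0.056, 0.998, 0.002, 0.014]
contact_force: [0.3, 0.3, -2.3]
opening: 0.56
t 7.62 pos [ 0.4678 -0.2345  0.2623] open 0.56 F [ 0.3  0.3 -2.3]
q [ 0.52  0.52 -0.22  1.86  0.14  0.75  1.69]
shift mm [ 19.6 -28.3   1.6] turn [0.3  1.6  0.63]
```

```bash
python3 -m creep '[8,-12,0,0.3,0.8,0.3,8,-12,0,0,0.8,0.3,3,-3,0,0,0,0,0,0,0,0,0,0,0,0,0,0,0,0]'
python3 - <<'E'
from h import *
rem([.4452,-.2604,.26],-.124)
from plant import *
import cv2
for n in ['scene','top','wrist']:
    p=snapshot(n);c=p['color'][:,:,::-1]
    if n=='scene':c=cv2.resize(c[80:240,100:320],None,fx=3.6,fy=3.6)
    if n=='top':c=cv2.resize(c[180:330,330:470],None,fx=4,fy=4)
    if n=='wrist':print(p['extrinsics'].round(4).tolist())
    cv2.imwrite(f'pics/{n}7.png',c)
E
```

```text
clock: 8.03
tool_pos: [0.4465, -0.2662, 0.2621]
eef_rot: [0.065, 0.998, -0.001, 0.0]
contact_force: [0.1, 0.6, -2.2]
opening: 0.565
t 8.03 pos [ 0.4465 -0.2662  0.2621] open 0.565 F [ 0.1  0.6 -2.2]
q [ 0.58  0.52 -0.21  1.85  0.15  0.78  1.73]
shift mm [2.  5.6 2.1] turn [-0.16  0.06 -0.38]
[[0.1292, 0.9916, -0.0022, 0.207], [0.9375, -0.1214, 0.3262, -0.5042], [0.3232, -0.0442, -0.9453, 0.2573], [0.0, 0.0, 0.0, 1.0]]
```

View pics/scene7.png

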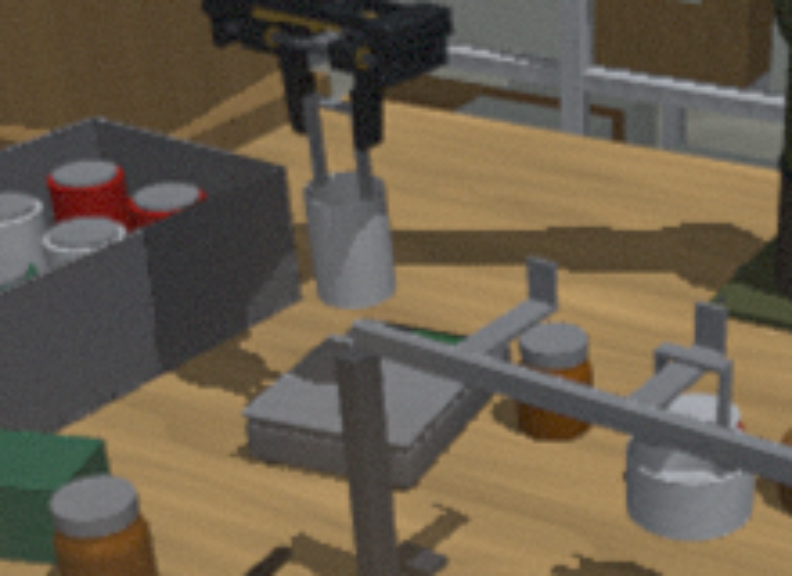

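View pics/top7.png

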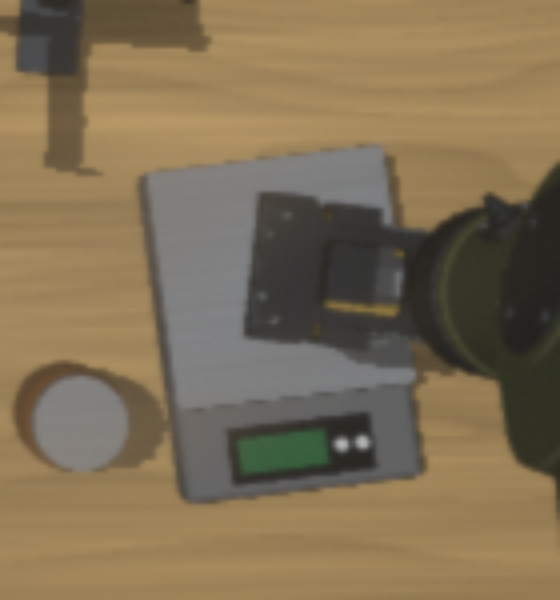

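View pics/wrist7.png

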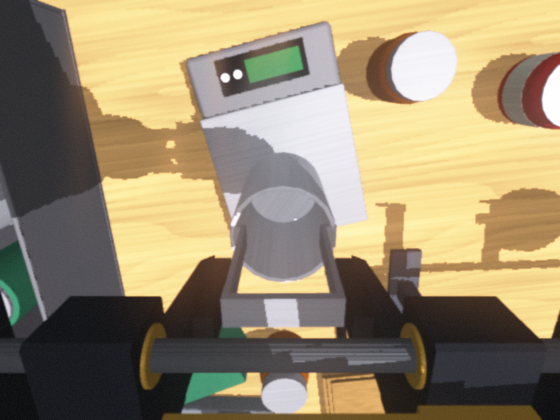

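The can hangs straight from the gripper over the plate. I'll work out the can's offset from the TCP in the wrist view: strap corners (221,298)–(346,298), lower edge at 325.

```bash
python3 - <<'E'
from h import *
K=np.array([[341.294,0,282.708],[0,341.294,206.458],[0,0,1]])
E=np.array([[0.1292,0.9916,-0.0022,0.207],[0.9375,-0.1214,0.3262,-0.5042],[0.3232,-0.0442,-0.9453,0.2573]])
z=.2621+.030
P=[back(K,E,u,z) for u in [(224,298),(343,298),(346,325),(221,325)]]
for p in P: print(p.round(4))
m=np.mean(P,0);print(m, 'size',np.linalg.norm(P[1]-P[0]),np.linalg.norm(P[2]-P[1]),'offset from TCP',m[:2]-[.4465,-.2662])
# rim: rim ellipse centre approx
print('plate ctr from wrist', )
# plate corners visible in wrist at z .05
for u in [(203,123),(343,86),(366,217)]: print(back(K,E,u,.05).round(4))
c=[back(K,E,u,.2621-.189+.150) for u in [(232,235),(335,235)]];print('rim sides',c)
E
```

```text
[ 0.4375 -0.2886  0.2921]
[ 0.4436 -0.2418  0.2921]
[ 0.4566 -0.2415  0.2921]
[ 0.45   -0.2922  0.2921]
[ 0.44691917 -0.26602662  0.2921    ] size 0.04717002284017161 0.01300310323323875 offset from TCP [0.00041917 0.00017338]
plate ctr from wrist
[ 0.3851 -0.3411  0.05  ]
[ 0.3679 -0.1964  0.05  ]
[ 0.5096 -0.1808  0.05  ]
rim sides [array([ 0.43987174, -0.29578457,  0.2231    ]), array([ 0.44767124, -0.23545323,  0.2231    ])]
```

The can is centred on the TCP, and the plate centre measured from the wrist is (0.447,-0.261), which agrees. Contact should come at a TCP z of about 0.18, so I centre and descend.

```bash
python3 -m creep '[2,6,10,0,0,-0.3,0,0,16,0,0,0,0,0,16,0,0,0,0,0,10,0,0,0,0,0,0,0,0,0]'
python3 -c "
from h import *
rem([.446,-.2605,.18],-.124)"
```

```text
clock: 8.6
tool_pos: [0.4496, -0.2548, 0.2102]
eef_rot: [0.058, 0.998, -0.001, 0.004]
contact_force: [-0.8, 0.9, -3.3]
opening: 0.564
t 8.6 pos [ 0.4496 -0.2548  0.2102] open 0.564 F [-0.8  0.9 -3.3]
q [ 0.55  0.59 -0.19  1.93  0.18  0.63  1.7 ]
shift mm [ 3.1 -6.  30.1] turn [-0.09  0.43  0.49]
```

```bash
python3 -m creep '[3,-4,7,0,0.4,0.3,0,-1,6,0,0,0,0,0,5,0,0,0,0,0,0,0,0,0]'
python3 -c "
from h import *
rem([.446,-.2605,.18],-.124)"
```

```text
clock: 8.93
tool_pos: [0.4474, -0.2586, 0.1918]
eef_rot: [0.059, 0.998, -0.001, 0.001]
contact_force: [0.8, -0.4, -3.6]
opening: 0.563
t 8.93 pos [ 0.4474 -0.2586  0.1918] open 0.563 F [ 0.8 -0.4 -3.6]
q [ 0.55  0.62 -0.18  1.94  0.19  0.59  1.69]
shift mm [ 1.2 -2.  11.8] turn [-0.08  0.12  0.33]
```

```bash
python3 -m creep '[1,-2,3,0,0,0,0,0,3,0,0,0,0,0,0,0,0,0]'
python3 -m creep '[0,0,2,0,0,0,0,0,0,0,0,0]'
python3 -m creep '[0,0,2,0,0,0,0,0,0,0,0,0]'
python3 -c "
from h import *
rem([.446,-.2605,.18],-.124)"
```

```text
clock: 9.18
tool_pos: [0.4467, -0.2611, 0.1858]
eef_rot: [0.059, 0.998, -0.001, 0.002]
contact_force: [0.9, -0.0, -2.4]
opening: 0.559
clock: 9.35
tool_pos: [0.4468, -0.2614, 0.1839]
eef_rot: [0.059, 0.998, -0.001, 0.002]
contact_force: [0.1, -0.1, -2.6]
opening: 0.563
clock: 9.52
tool_pos: [0.447, -0.2614, 0.182]
eef_rot: [0.059, 0.998, -0.001, 0.002]
contact_force: [-0.3, 0.8, -3.4]
opening: 0.562
t 9.52 pos [ 0.447  -0.2614  0.182 ] open 0.562 F [-0.3  0.8 -3.4]
q [ 0.55  0.63 -0.18  1.95  0.2   0.57  1.69]
shift mm [1.1 0.8 1.9] turn [-0.13  0.28  0.29]
```

```bash
for i in 1; do :; done; python3 -m creep '[0,0,1,0,0.2,0,0,0,0,0,0,0]'
python3 -m creep '[0,0,1,0,0,0,0,0,0,0,0,0]'
```

```text
clock: 9.68
tool_pos: [0.4471, -0.2615, 0.181]
eef_rot: [0.059, 0.998, -0.001, 0.001]
contact_force: [0.8, -0.7, -3.4]
opening: 0.566
clock: 9.85
tool_pos: [0.4475, -0.2616, 0.181]
eef_rot: [0.059, 0.998, -0.002, 0.001]
contact_force: [-0.0, -0.5, -2.7]
opening: 0.562
```

```bash
python3 -m creep '[0,0,1,0,0,0,0,0,0,0,0,0]'
```

```text
clock: 10.02
tool_pos: [0.4478, -0.2617, 0.1809]
eef_rot: [0.059, 0.998, -0.002, 0.002]
contact_force: [-0.5, 0.5, -3.0]
opening: 0.563
```

```bash
python3 -m creep '[1,0,2,0,0.1,0,0,0,0,0,0,0]'
python3 - <<'E'
from plant import *
import cv2
p=snapshot('scene');cv2.imwrite('pics/s8.png',cv2.resize(p['color'][110:230,120:320,::-1],None,fx=4,fy=4,interpolation=cv2.INTER_CUBIC))
E
```

```text
clock: 10.18
tool_pos: [0.448, -0.2618, 0.181]
eef_rot: [0.059, 0.998, -0.003, 0.002]
contact_force: [-0.4, 0.2, -2.6]
opening: 0.564
```

View pics/s8.png

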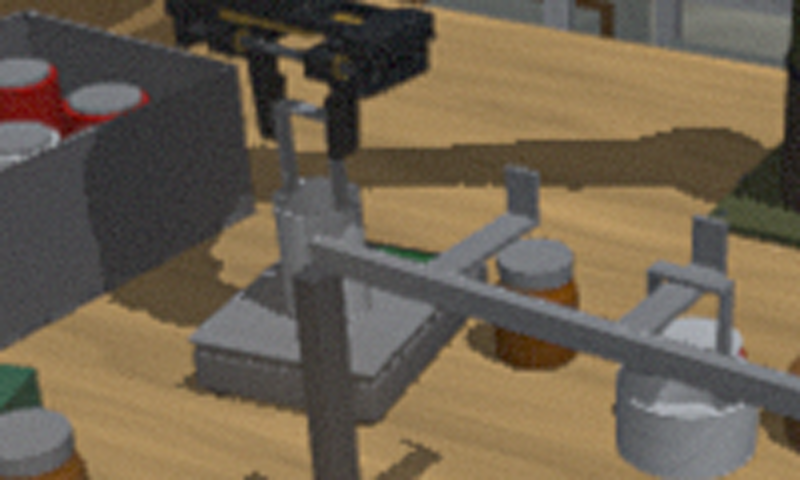

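The z reading holds at 0.181, the expected contact height. I'll read the force within a single pressing row to confirm.

```bash
python3 -m creep '[0,0,2,0,0,0]';python3 -c "
from h import *
rem([.446,-.2605,.18],-.124)"
```

```text
clock: 10.32
tool_pos: [0.4484, -0.2622, 0.1804]
eef_rot: [0.06, 0.998, -0.003, 0.003]
contact_force: [-6.9, 3.2, 34.4]
opening: 0.561
t 10.32 pos [ 0.4484 -0.2622  0.1804] open 0.561 F [-6.9  3.2 34.4]
q [ 0.55  0.64 -0.17  1.95  0.2   0.56  1.69]
shift mm [2.6 1.4 0.4] turn [-0.32  0.36  0.28]
```

Contact is confirmed at 34 N while pressing. I relax, then open.

```bash
python3 -m creep '[0,0,0,0,0,0,0,0,0,0,0,0]'; python3 -m creep '[0,0,0,0,0,0,0,0,0,0,0,0,0,0,0,0,0,0,0,0,0,0,0,0]' 85
python3 - <<'E'
from h import *
rem([.446,-.2605,.28],-.124)
from plant import *
import cv2
p=snapshot('wrist');cv2.imwrite('pics/w9.png',p['color'][:,:,::-1])
E
```

```text
clock: 10.48
tool_pos: [0.4487, -0.2621, 0.181]
eef_rot: [0.059, 0.998, -0.003, 0.004]
contact_force: [-0.4, -0.0, -2.8]
opening: 0.564
clock: 10.82
tool_pos: [0.4489, -0.2625, 0.1801]
eef_rot: [0.06, 0.998, -0.003, 0.004]
contact_force: [-0.4, 0.1, 0.0]
opening: 0.836
t 10.82 pos [ 0.4489 -0.2625  0.1801] open 0.836 F [-0.4  0.1  0. ]
q [ 0.55  0.64 -0.17  1.95  0.2   0.56  1.69]
shift mm [  2.4   1.  -99.9] turn [-0.34  0.43  0.27]
```

View pics/w9.png

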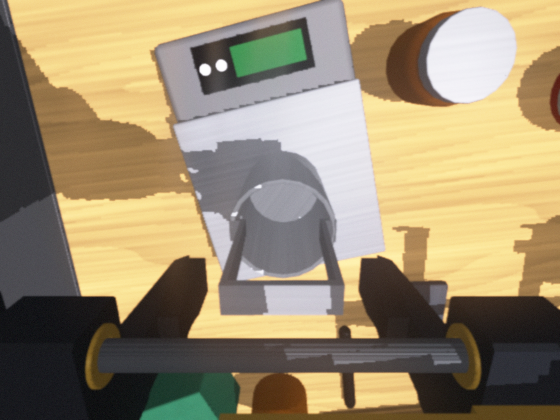

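Released: the handle stands free between the fingers and the force is zero. I retreat straight up.

```bash
python3 -m creep '[0,0,0,0,0,0,0,0,-8,0,0,0,0,0,-12,0,0,0,0,0,-14,0,0,0,0,0,0,0,0,0]' 88
python3 -c "
from h import *
rem([.446,-.2605,.28],-.124)"
```

```text
clock: 11.28
tool_pos: [0.4483, -0.262, 0.2156]
eef_rot: [0.059, 0.998, -0.003, 0.002]
contact_force: [0.8, -0.3, 0.3]
opening: 1.001
t 11.28 pos [ 0.4483 -0.262   0.2156] open 1.001 F [ 0.8 -0.3  0.3]
q [ 0.56  0.58 -0.19  1.91  0.18  0.65  1.71]
shift mm [  2.1   0.9 -64.4] turn [-0.3   0.3   0.29]
```

```bash
python3 -m creep '[0,0,-18,0,0,0,0,0,-20,0,0,0,0,0,-25,0,0,0,0,0,-25,0,0,0,0,0,-20,0,0,0]'
python3 -m creep '[25,0,0,0,0,0,30,0,0,0,0,0,30,0,0,0,0,0,20,0,0,0,0,0,0,0,0,0,0,0]'
python3 - <<'E'
from h import *
rem([.446,-.2605,.28],-.124)
from plant import *
import cv2
for n in ['scene','top']:
    p=snapshot(n);c=p['color'][:,:,::-1]
    if n=='scene':c=cv2.resize(c[80:260,120:380],None,fx=3,fy=3)
    if n=='top':c=cv2.resize(c[140:330,230:470],None,fx=3.1,fy=3.1)
    cv2.imwrite(f'pics/{n}10.png',c)
E
```

```text
clock: 11.7
tool_pos: [0.4448, -0.26, 0.3239]
eef_rot: [0.059, 0.998, -0.001, -0.002]
contact_force: [0.4, 0.0, 0.1]
opening: 0.999
clock: 12.12
tool_pos: [0.3405, -0.2477, 0.3276]
eef_rot: [0.058, 0.998, -0.003, 0.004]
contact_force: [0.4, 0.7, -1.1]
opening: 1.0
t 12.12 pos [ 0.3405 -0.2477  0.3276] open 1.0 F [ 0.4  0.7 -1.1]
q [ 0.69  0.3  -0.24  2.02  0.1   0.83  1.86]
shift mm [-105.9   -0.2   48.4] turn [-0.32  0.46  0.4 ]
```

View pics/scene10.png

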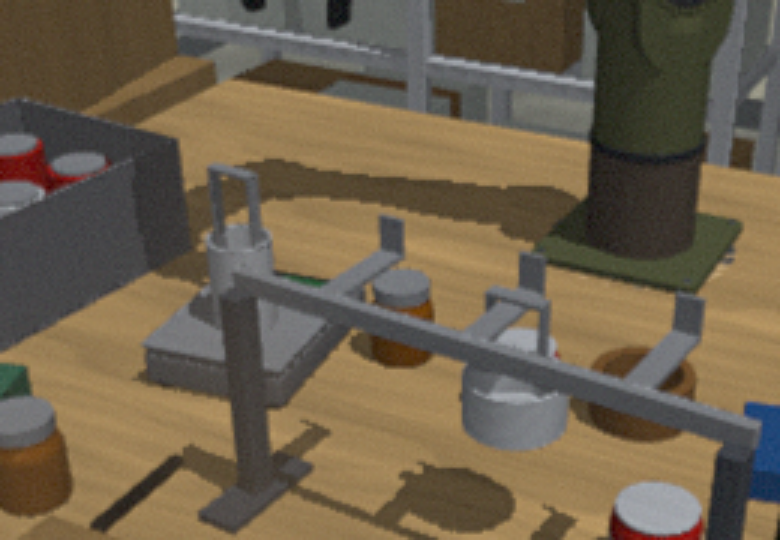

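View pics/top10.png

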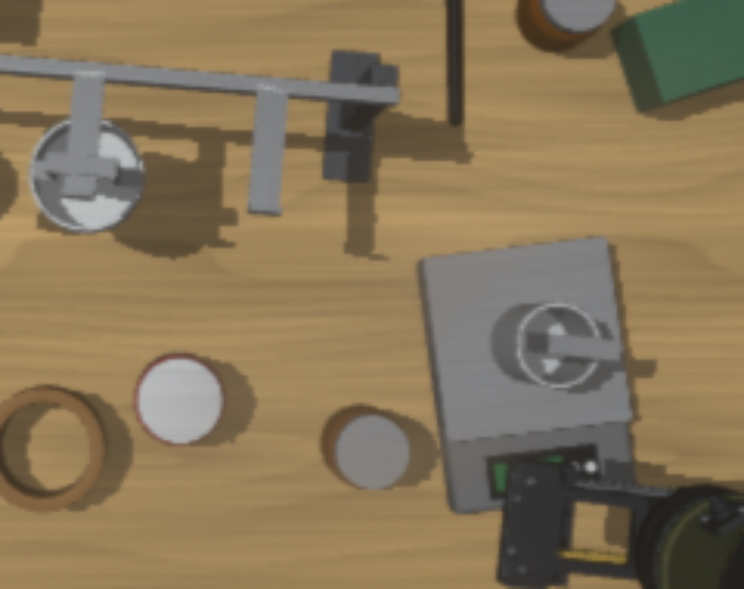

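```bash
python3 - <<'E'
from h import *
print(back(Kt,Et,(560/3.1+230,345/3.1+140),.14))
print(back(Kt,Et,(584/3.1+230,347/3.1+140),.209))
from plant import *
print(finish_job())
E
```

```text
[ 0.4426569  -0.26288624  0.14      ]
[ 0.44275447 -0.26167353  0.209     ]
the job is handed in; nothing more can be done
None
```

The tall measure is off its hook and standing upright on the bench scale's plate, released, and I handed the job in at about 12.2 s of the 42 s allowed.

- **Taking it off:** I gripped both handle legs astride the right-hand hook, lifted the handle past the upturned tip, and drew the measure out along the hook.
- **One error on the way:** I first lifted about 62 mm, and the can's rim touched the underside of the hook at about 12 N. I lowered it 15 mm before drawing it out, and no harm showed in the pictures.
- **Setting down:** I lowered it in 1–2 mm steps. A short pressing step to confirm contact read 34 N, firmer than the rest of the set-down. I relaxed that before opening the fingers.

My last checks from the top camera:

| Check | x, y (m) |
|---|---|
| Rim centre | (0.443, -0.263) |
| Handle strap | (0.443, -0.262) |
| Plate centre | (0.445, -0.260) |

- **Position:** the measure is about 3 mm from the plate's middle. Rim and strap line up within about 1 mm, so it is standing upright.
- **Everything else:** the low measure still hangs on the middle hook, nothing else I could see had moved, and the gripper is well clear. No check disagreed by more than the calibration allows, except an early wrist-camera reading of the strap, about 3 mm off in x. I took that into account when gripping.

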